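# Turn the trimming tool end for end and drop it into the tool jar

### The job

The trimming tool was left to dry loop-down in the wooden block. Lay it across the two orange notches of the tool rest and let go of it, then take it again the other way and drop it handle-end first into the narrow blue tool jar, so that it stands in there with its steel loop up. Do not tip the jar over, and do not disturb the pitcher, egg cup, pestle or dipping ring.

Things in the scene. Friction and masses are not known exactly. Their poses are not given: they have to be found in the camera images.
- trim_tool: Loose trimming tool, 180 mm long, 56 to 104 g: round blue handle, 14 mm diameter, 135 mm long, its butt domed, brass bands; flat steel loop 28 mm wide (its x), 7 mm thick (its y), 45 mm long. Origin: middle of the loop's far end; z runs along the tool from loop to butt (handle z = 45 to 180 mm). Balances at about z = 88 mm. Starts upright, loop down, z up.
- tool_butt (a point): Crown of the domed butt, the free end of the handle: 180 mm along z from the tool's origin.
- tool_mid (a point): Point on the tool's axis midway along it, 90 mm from either end.
- tool_loop (a point): Middle of the loop's far end (same point as the tool's origin).
- dry_block: Fixed wooden drying block, 90 x 70 x 60 mm high; origin at the centre of its underside, z up. Slot in the middle of its top, 34 mm (x) by 11 mm (y), 42 mm deep; the tool's loop stands on the slot's floor, 18 mm above the work surface, and pulls straight up and out. 3 mm of the loop and the whole handle stand above the block.
- rest: Fixed tool rest: dark steel base 70 (x) x 100 (y) x 8 mm with two 6 mm thick posts at y = -35 and +35 mm, each with an orange V notch: right-angled, open upward, 40 mm between tips, bottom 40 mm and tips 60 mm above the work surface. Origin at the centre of the underside, z up. The tool lies along the rest's y axis, either way round.
- rest_mid (a point): Point midway between the notches, 50 mm above the work surface, where the axis of the handle lies when it rests in both notches.
- jar: Loose heavy (650 g) narrow blue tool jar: round tube 95 mm high, 42 mm outside and 30 mm inside diameter, open at the top, inner floor 14 mm above its underside, on a dark steel foot 80 mm across, 12 mm thick. Origin at the centre of its underside, z up.
- jar_mouth (a point): Centre of the jar's mouth, at the level of its rim, 95 mm above the work surface.
- pitcher: Bystander: honey-glazed pitcher, 140 mm high, 100 mm across, with a handle on its +y side. Origin at the centre of its underside.
- egg_cup: Bystander: bisque egg cup, 62 mm high, 50 mm across. Origin at the centre of its underside.
- pestle: Bystander: marble pestle standing on its broad end, 108 mm high, 40 mm across. Origin at the centre of its underside.
- dip_ring: Bystander: aluminium dipping ring lying flat, 90 mm across, 8 mm high. Origin at the centre of its underside.

How it is judged:
By the outcome, as a careful person would: the job done as asked, in the order asked, and still so for the second after the job is handed in, with the robot touching nothing.
It also fails if it takes over 72 s, if anything falls off the work surface, if the arm or the gripper's body presses on something with over 40 N, if the wrist force passes 120 N, or if a joint passes its speed limit or range.

### The arm

A 7-joint arm with a two-finger parallel gripper is mounted at the origin on the work surface. World frame = base frame: x ahead of the robot, y to its left, z up, the work surface at z = 0. Lengths are in m, angles in rad, forces in N, time in s.
With the tool pointing down it reaches from about 0.425 to 0.95 m from the base axis. Payload 4.7 kg.
Tool frame: the origin (TCP) lies on the centre line of the jaws, within the pads' length; the fingertips stand 11 mm ahead of it and the grasp point (between the pads) lies 8 mm behind it; z points along the fingers, y is the direction in which the jaws open and shut (so a half turn about z gives the same grasp; the last joint's range is limited). The gripper opens to 85 mm and grips with 20 to 120 N. Pads are 22 mm wide; open, the fingers measure 114 mm over their backs; the gripper's body (76 mm by 85 mm) begins 54 mm behind the grasp point. The pads swing forward as they close: fully open they stand 13 mm farther back than shut.
Start: joints at [-1.209, 0.469, -0.049, 1.532, 0.024, 1.141, -0.082], TCP at [0.257, 0.624, 0.242] pointing down, gripper open.
Joint ranges: [-2.59, 2.59], [-0.33, 1.99], [-1.39, 1.29], [0.1, 2.45], [-1.04, 4.18], [0.21, 1.99], [-2.66, 2.66]. Speed limits (rad/s): [2.57, 2.57, 3.14, 3.14, 3.14, 3.14, 3.14].

### API

Orientations are given as a unit quaternion [x, y, z, w].
In Python, from bench import read_state, snapshot, hand_in gives the robot as it stands.
- The arm moves only by the shell command python3 -m inch 'ROWS' [FORCE]. ROWS is a JSON object of lists of equal length, an entry for each row: "dp": the shift along the tool's x, y, z in m, a list of three; "yaw": the turn about the tool's z in units of 6 degrees (1.0 is 6 degrees); "hand": the finger opening in m, from 0 to 0.0854. A call has exactly 5 rows; each row shifts and turns the commanded pose from where the row before left it, along the tool's axes as they then stand; what a row does not reach is not made up. A row lasts 1/12 s, in which the tool goes at most 41.7 mm and 7.16 degrees, less where a joint would pass 70% of its speed; a pose out of reach is approached as far as the arm can. A call is refused whole if a number of a shift passes 0.0417 or a number of a turn 1, either way. A call with a gripper value outside its range is refused whole. The fingers move at their own pace and stop on an object; FORCE is the grip in N (left out, the last holds). Time passes only in rows, so rows that do not move let the fingers close, or fill a call up. It gives the time, the measured TCP pose, the force and the opening at its end, in the units of the state.
- read_state(): the state, without advancing time (a new reading comes with each control period).
- snapshot(name): name is "scene" or "top" or "wrist"; returns a dict with "color" (420x560x3 uint8, red, green, blue), "K" (3x3 intrinsics, pixels), "eye" and "rotation" of the camera in the world. Camera axes: x right, y down, z forward; pixel columns grow to the right and rows downward; lengths in m; the calibration is good to about 2 mm. The wrist camera is an equidistant fisheye: a pixel r from the principal point sees the ray r / f radians off the axis. A picture is of the moment at which its call begins. There is no depth.
- hand_in(): hands the job in, once; it reports no verdict.
The state is a dict: "clock": time; "q": joint angles; "joint_vel": joint speeds; "joint_torque": joint torques, N m; "tcp_pos": TCP position; "tool_rot": TCP orientation; "force": force on the tool from outside, world axes, zero at the start; "torque": the same for the moment, N m; "finger_gap": finger opening in m.
Only numpy, scipy, OpenCV 4.12 (cv2) and the standard library are available. Lean on these libraries where they do the work, as an engineer would, in place of code of your own. Each camera call takes 0.05 s, during which the arm holds its last target.

## Working session

There is one attempt and no reset: what is moved stays moved. The work goes in short steps, Python scripts to look and compute and a shell command to move; the robot and the scene stay as the last step left them, time stands still between calls to the robot, and variables do not carry over. Pictures are saved under pics/ and viewed, and the job is handed in when it is done.

```bash
ls; mkdir -p pics; python3 - <<'E'
from bench import *
import cv2
s=read_state();print({k:(v if not hasattr(v,'tolist') else v.tolist()) for k,v in s.items()})
for n in ["scene","top","wrist"]:
    d=snapshot(n);cv2.imwrite(f"pics/{n}0.png",d["color"][:,:,::-1]);print(n,d["K"],d["eye"],d["rotation"])
E
```

```text
pics
{'clock': 0.0, 'q': [-1.2088937379079536, 0.4694659642467237, -0.048592127199443474, 1.5337213666190148, 0.02410475554654703, 1.1409846957263978, -0.08226602492522692], 'joint_vel': [-0.00012363225077549196, 0.0004946434913569894, 6.173057976748589e-05, -0.0002194567620993446, 0.0012670695194053627, -0.0005635692025438871, -5.9790917350851215e-05], 'joint_torque': [0.0005544027590076439, -51.03110432624817, -0.04646600573323667, -23.7713760137558, 0.010704195010475814, 0.0077118948684073985, -5.203515911489376e-06], 'tcp_pos': [0.256902536149904, 0.6235809408482259, 0.24123323746835335], 'tool_rot': [0.1941278965733219, 0.9809757215321427, -0.0009847108995545064, -0.00015453463660019046], 'force': [0.4481202610156784, 0.16871061830313092, 0.2643958158769001], 'torque': [0.013058686491979448, -0.00653843966626267, -0.0026749631219429083], 'finger_gap': 0.08530890947373582}
scene [[429.51334199   0.         283.751157  ]
 [  0.         429.51334199 205.89351855]
 [  0.           0.           1.        ]] [1.17887373 0.27391366 0.6686882 ] [ 0.47708051  0.76704724 -0.36455297 -0.22612795]
top [[425.11527013   0.         282.38517827]
 [  0.         425.11527013 209.34888525]
 [  0.           0.           1.        ]] [4.70926701e-01 6.42483435e-04 9.16950717e-01] [ 0.70878574 -0.70053572  0.06523432 -0.05115622]
wrist [[325.1922621    0.         277.25657319]
 [  0.         325.1922621  208.33875569]
 [  0.           0.           1.        ]] [0.18448775 0.65349823 0.37288901] [0.82092853 0.54925916 0.08586177 0.13045492]
```

View pics/scene0.png

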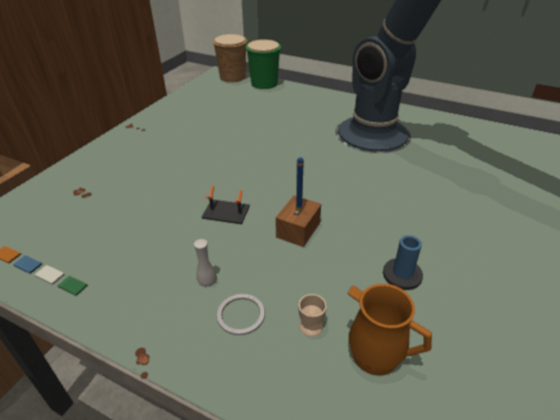

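View pics/top0.png

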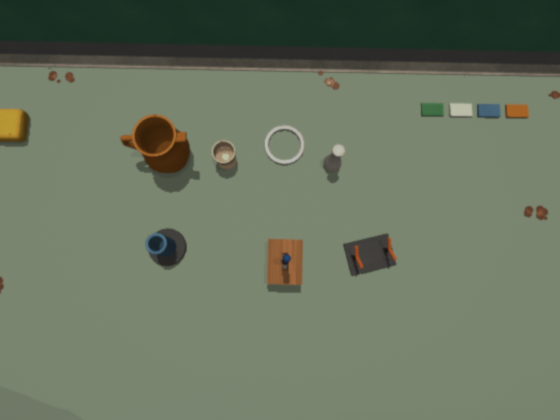

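View pics/wrist0.png

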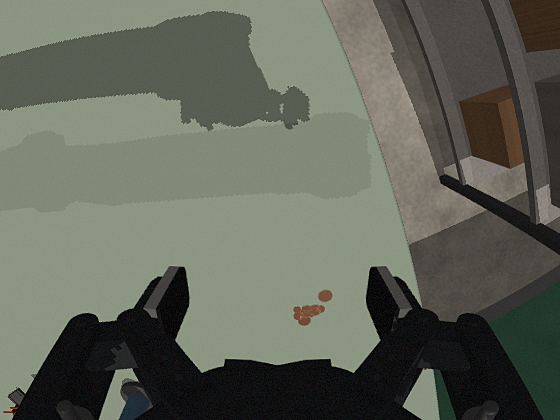

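Top view: block at (285,262) with the tool butt at (286,258), rest at (370,255) with its orange notches at (357,257) and (391,249), jar foot at (167,247). Next I'll zoom in and work out positions.

```bash
cat > h.py <<'E'
import numpy as np,cv2
from bench import *
from scipy.spatial.transform import Rotation as R
def rot(d):
    r=np.array(d["rotation"]); return R.from_quat(r).as_matrix() if r.size==4 else r
def ray(d,px):
    v=np.linalg.solve(d["K"],[px[0],px[1],1.]); v=rot(d)@v; return np.array(d["eye"]),v/np.linalg.norm(v)
def onz(d,px,z):
    e,v=ray(d,px); return e+v*(z-e[2])/v[2]
def proj(d,P):
    c=(np.atleast_2d(P)-d["eye"])@rot(d); u=c@np.array(d["K"]).T; return u[:,:2]/u[:,2:]
def projw(d,P):
    c=(np.atleast_2d(P)-d["eye"])@rot(d); th=np.arctan2(np.hypot(c[:,0],c[:,1]),c[:,2]); ph=np.arctan2(c[:,1],c[:,0])
    K=np.array(d["K"]); return np.c_[K[0,2]+K[0,0]*th*np.cos(ph),K[1,2]+K[0,0]*th*np.sin(ph)]
def tri(obs):
    A=np.zeros((3,3));b=np.zeros(3)
    for d,px in obs:
        e,v=ray(d,px);M=np.eye(3)-np.outer(v,v);A+=M;b+=M@e
    return np.linalg.solve(A,b)
def crop(d,x0,y0,x1,y1,s,name):
    im=cv2.resize(d["color"][y0:y1,x0:x1,::-1],None,fx=s,fy=s,interpolation=cv2.INTER_CUBIC)
    cv2.imwrite("pics/"+name+".png",im)
E
python3 - <<'E'
from h import *
t=snapshot("top");s=snapshot("scene")
crop(t,250,220,410,300,5,"top_br"); crop(t,140,215,200,275,8,"top_jar"); crop(s,190,140,330,250,5,"sc_br"); crop(s,370,225,440,295,8,"sc_jar")
print(onz(t,(285,262),.06),onz(t,(370,255),.0),onz(t,(167,247),0.012),onz(s,(403,273),0.012))
E
```

```text
[ 0.50672629 -0.02206855  0.06      ] [ 0.52622717 -0.20699545  0.        ] [0.53753411 0.22660039 0.012     ] [0.54334272 0.22951113 0.012     ]
```

View pics/top_br.png

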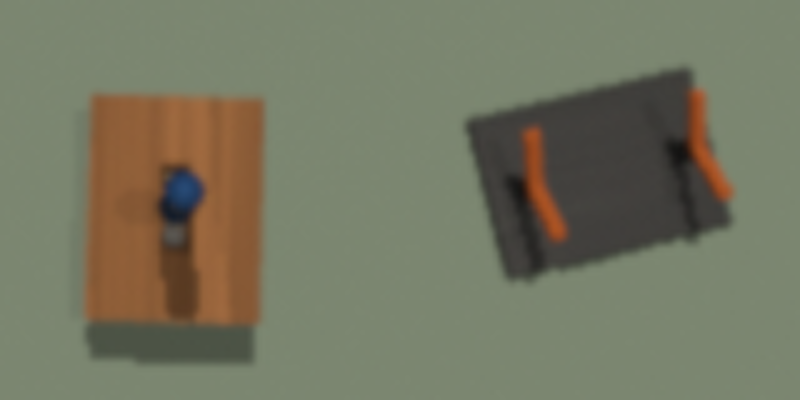

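View pics/top_jar.png

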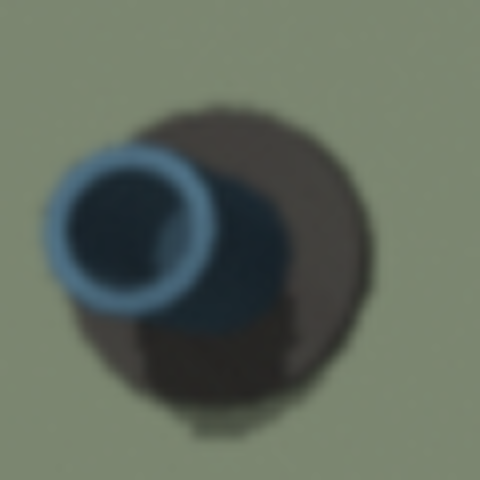

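View pics/sc_br.png

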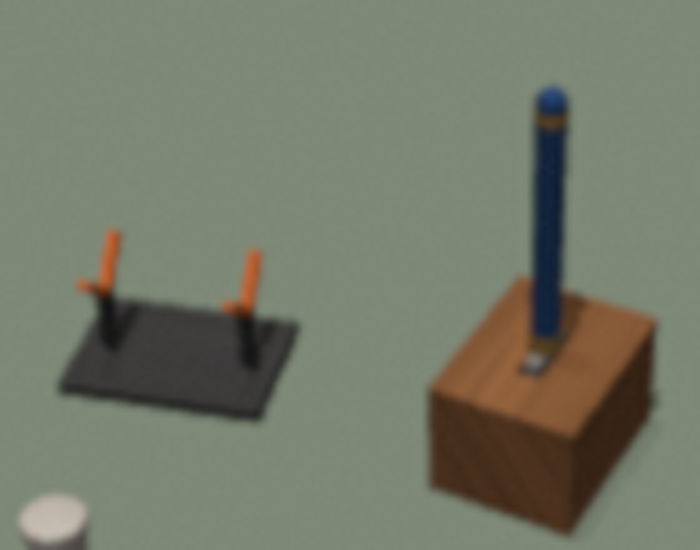

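View pics/sc_jar.png

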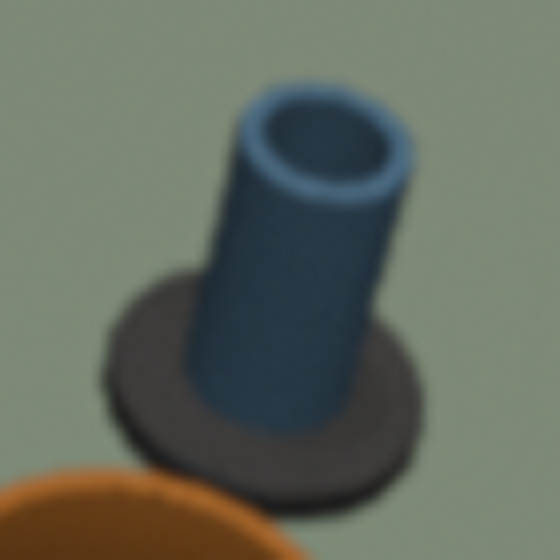

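```bash
python3 - <<'E'
from h import *
t=snapshot("top");s=snapshot("scene")
def P(d,pts,o,k,z): return np.array([onz(d,((x+.5)/k-.5+o[0],(y+.5)/k-.5+o[1]),z) for x,y in pts])
for nm,d,o,bp,rp in (("top",t,(250,220),[(92,95),(263,98),(260,323),(87,320)],[(470,120),(688,70),(730,222),(510,278)]),
                  ("scene",s,(190,140),[(523,280),(655,322),(572,435),(432,385)],[(105,300),(298,325),(262,415),(60,388)])):
    b=P(d,bp,o,5,.06); r=P(d,rp,o,5,.008)
    for q in (b,r):
        c=q.mean(0); e=[np.round(q[(i+1)%4]-q[i],4)[:2].tolist() for i in range(4)]
        print(nm,c[:2].round(4),e,[round(float(np.degrees(np.arctan2(x[1],x[0]))),1) for x in e])
print("tips top",P(t,[(532,130),(560,238),(696,92),(728,195)],(250,220),5,.06).round(4)[:,:2].tolist())
print("bot top",P(t,[(540,187),(706,148)],(250,220),5,.04).round(4)[:,:2].tolist())
print("jar", onz(t,((131.5)/8-.5+140,228.5/8-.5+215),.095),onz(s,(326.5/8-.5+370,142.5/8-.5+225),.095))
print("jarfoot", onz(t,((222.5)/8-.5+140,252/8-.5+215),.012))
print("butt",onz(t,((183.5)/5-.5+250,190.5/5-.5+220),.193),onz(s,(551.5/5-.5+190,102.5/5-.5+140),.193))
print(onz(t,(224,155),.062),onz(t,(285,146),0.004),onz(t,(338,151),.108),onz(t,(333,165),0),onz(t,(157,136),.14))
E
```

```text
top [ 0.5083 -0.0215] [[-0.0004, -0.0691], [-0.0896, 0.001], [0.0005, 0.0688], [0.0895, -0.0006]] [-90.3, 179.4, 89.6, -0.4]
top [ 0.5279 -0.2043] [[0.0227, -0.0947], [-0.065, -0.016], [-0.0246, 0.0946], [0.0668, 0.0161]] [-76.5, -166.2, 104.6, 13.6]
scene [ 0.5089 -0.0202] [[0.0017, 0.0665], [0.086, -0.0024], [-0.0028, -0.068], [-0.0849, 0.0038]] [88.5, -1.6, -92.4, 177.4]
scene [ 0.5305 -0.2019] [[-0.0251, 0.0957], [0.0651, 0.0181], [0.0255, -0.0953], [-0.0655, -0.0185]] [104.7, 15.5, -75.0, -164.2]
tips top [[0.5412, -0.1654], [0.498, -0.1759], [0.5575, -0.2326], [0.5159, -0.2443]]
bot top [[0.5194, -0.1722], [0.5363, -0.2415]]
jar [0.53874011 0.22744358 0.095     ] [0.54013882 0.22821137 0.095     ]
jarfoot [0.53965444 0.22605743 0.012     ]
butt [ 0.50859989 -0.02051184  0.193     ] [ 0.51027502 -0.02042443  0.193     ]
[0.72602876 0.10671581 0.062     ] [ 0.76634783 -0.02124172  0.004     ] [ 0.72415853 -0.12380814  0.108     ] [ 0.72536676 -0.12886052  0.        ] [0.73798685 0.22489643 0.14      ]
```

```bash
python3 -m inch '{"dp":[[0,0,0],[0,0,0],[0,0,0],[0,0,0],[0,0,0]],"yaw":[1,1,1,1,1],"hand":[0.085,0.085,0.085,0.085,0.085]}' 30; python3 -m inch '{"dp":[[0,0,0],[0,0,0],[0,0,0],[0,0,0],[0,0,0]],"yaw":[1,1,1,1,1],"hand":[0.085,0.085,0.085,0.085,0.085]}'; python3 -m inch '{"dp":[[0,0,0],[0,0,0],[-0.02,0.01,0],[-0.04,0.0117,0],[-0.04,0.0117,0]],"yaw":[0.64,0.63,0,0,0],"hand":[0.085,0.085,0.085,0.085,0.085]}'
```

```text
clock: 0.77
tcp_pos: [0.2571, 0.6241, 0.2423]
tool_rot: [0.444, 0.896, -0.0, -0.0]
force: [0.0, 1.2, -0.2]
finger_gap: 0.0852
clock: 1.18
tcp_pos: [0.257, 0.6241, 0.2423]
tool_rot: [0.661, 0.751, -0.0, -0.0]
force: [0.6, 0.1, -0.2]
finger_gap: 0.0852
clock: 1.6
tcp_pos: [0.2899, 0.5239, 0.2417]
tool_rot: [0.706, 0.708, -0.0, 0.0]
force: [0.3, -0.4, 0.7]
finger_gap: 0.0849
```

```bash
python3 -m inch '{"dp":[[-0.036,0.015,0],[-0.036,0.015,0],[-0.036,0.015,0],[-0.036,0.015,0],[-0.036,0.015,0]],"yaw":[0,0,0,0,0],"hand":[0.085,0.085,0.085,0.085,0.085]}'; python3 -m inch '{"dp":[[-0.036,0.015,0],[-0.036,0.015,0],[-0.036,0.015,0],[-0.036,0.015,0],[-0.036,0.015,0]],"yaw":[0,0,0,0,0],"hand":[0.085,0.085,0.085,0.085,0.085]}'
```

```text
clock: 2.02
tcp_pos: [0.3658, 0.3424, 0.2426]
tool_rot: [0.707, 0.707, 0.0, -0.0]
force: [0.6, 0.2, -0.7]
finger_gap: 0.0847
clock: 2.43
tcp_pos: [0.4407, 0.1623, 0.2427]
tool_rot: [0.707, 0.707, 0.001, -0.0]
force: [-0.2, -0.1, 0.4]
finger_gap: 0.0847
```

```bash
python3 -m inch '{"dp":[[-0.036,0.0135,0],[-0.036,0.0135,0],[-0.036,0.0135,0],[-0.036,0.0135,0],[-0.0395,0.0145,0]],"yaw":[0,0,0,0,0],"hand":[0.085,0.085,0.085,0.085,0.085]}';  python3 -m inch '{"dp":[[0,0,0],[0,0,0],[0,0,0],[0,0,0],[0,0,0]],"yaw":[0,0,0,0,0],"hand":[0.06,0.06,0.06,0.06,0.06]}'; python3 - <<'E'
from h import *
print(read_state()["tcp_pos"])
w=snapshot("wrist");cv2.imwrite("pics/w1.png",w["color"][:,:,::-1])
t=snapshot("top");cv2.imwrite("pics/t1.png",t["color"][:,:,::-1])
E
```

```text
clock: 2.85
tcp_pos: [0.509, -0.0201, 0.2426]
tool_rot: [0.707, 0.708, 0.001, -0.0]
force: [1.3, 1.2, 1.0]
finger_gap: 0.0851
clock: 3.27
tcp_pos: [0.5084, -0.0173, 0.2422]
tool_rot: [0.706, 0.708, 0.0, -0.0]
force: [-0.5, 0.2, 1.2]
finger_gap: 0.06
[ 0.50842937 -0.01728662  0.24215767]
```

View pics/w1.png

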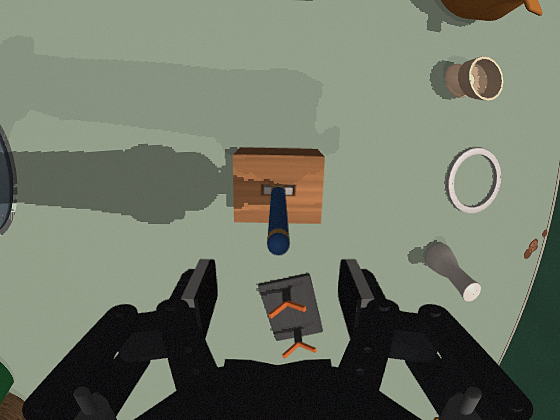

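The wrist view shows the butt at (279,243), centred between the fingers at (210) and (345). I'll shift slightly in y, lower, and close.

```bash
python3 -m inch '{"dp":[[-0.0035,0.001,0.01],[0,0,0.018],[0,0,0.018],[0,0,0.018],[0,0,0.01]],"yaw":[0,0,0,0,0],"hand":[0.06,0.06,0.06,0.06,0.06]}';  python3 -m inch '{"dp":[[0,0,0],[0,0,0],[0,0,0],[0,0,0],[0,0,0]],"yaw":[0,0,0,0,0],"hand":[0.03,0.01,0.0,0.0,0.0]}' 30;python3 -m inch '{"dp":[[0,0,0],[0,0,0],[0,0,0],[0,0,0],[0,0,0]],"yaw":[0,0,0,0,0],"hand":[0,0,0,0.0,0.0]}' 30; python3 - <<'E'
from h import *
print(read_state()["tcp_pos"])
s=snapshot("scene");crop(s,230,60,370,250,4,"s2")
E
```

```text
clock: 3.78
tcp_pos: [0.5084, -0.0223, 0.1659]
tool_rot: [0.707, 0.707, -0.001, -0.001]
force: [0.2, 0.7, -0.0]
finger_gap: 0.0598
clock: 4.2
tcp_pos: [0.5101, -0.0225, 0.1692]
tool_rot: [0.707, 0.707, 0.001, 0.0]
force: [-0.9, 0.6, 2.1]
finger_gap: 0.0132
clock: 4.62
tcp_pos: [0.5102, -0.0226, 0.1692]
tool_rot: [0.707, 0.707, 0.001, 0.0]
force: [-1.1, -0.3, 6.5]
finger_gap: 0.0131
[ 0.51019539 -0.02255544  0.16915248]
```

View pics/s2.png

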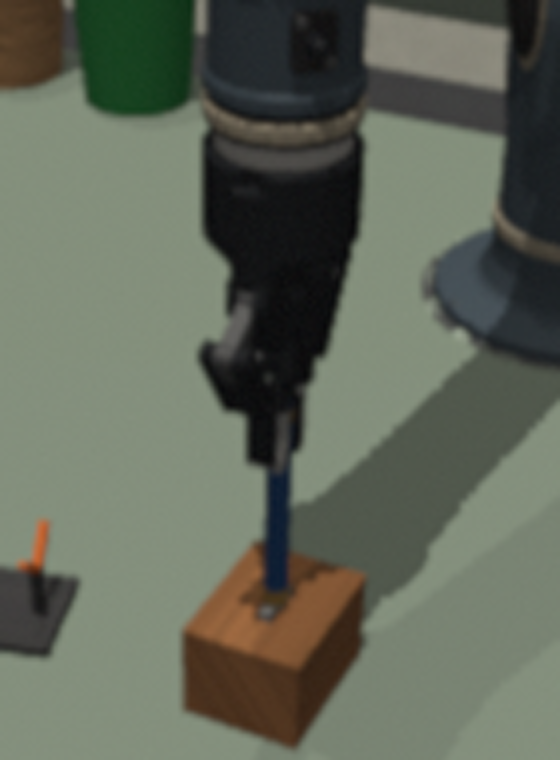

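```bash
python3 -m inch '{"dp":[[0,0,-0.008],[0,0,-0.013],[0,0,-0.013],[0,0,0],[0,0,0]],"yaw":[0,0,0,0,0],"hand":[0,0,0,0,0]}' 20; python3 -m inch '{"dp":[[-0.0138,0,0.0006],[-0.0138,0,0.0018],[-0.0134,0,0.003],[-0.0134,0,0.0042],[0,0,0]],"yaw":[0,0,0,0,0],"hand":[0,0,0,0,0]}' 20;  python3 - <<'E'
from h import *
print(read_state()["tcp_pos"])
s=snapshot("scene");crop(s,230,60,370,250,4,"s3")
E
```

```text
clock: 5.08
tcp_pos: [0.5101, -0.0224, 0.2027]
tool_rot: [0.707, 0.707, 0.001, 0.0]
force: [-0.8, -0.5, -0.2]
finger_gap: 0.0132
clock: 5.5
tcp_pos: [0.5089, -0.0785, 0.1916]
tool_rot: [0.709, 0.706, -0.0, -0.001]
force: [0.3, 1.8, 0.5]
finger_gap: 0.0133
[ 0.50890827 -0.07852649  0.19159952]
```

View pics/s3.png

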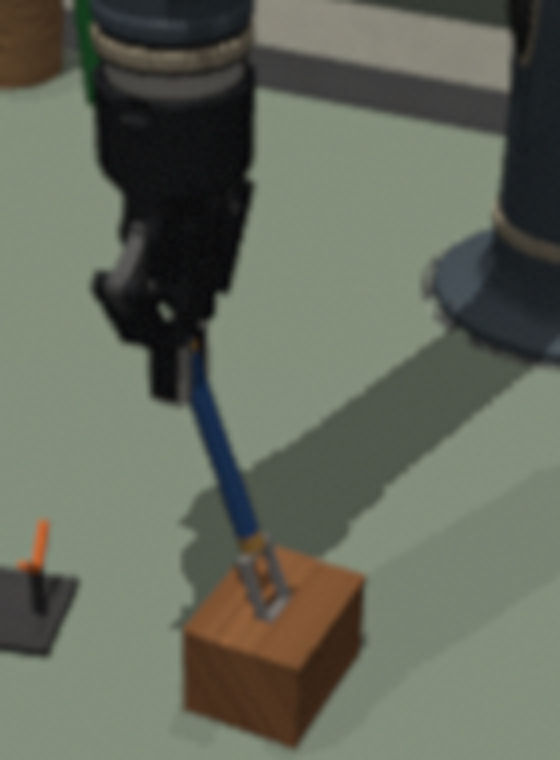

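```bash
python3 -m inch '{"dp":[[-0.0128,0,0.0053],[-0.0123,0,0.0064],[-0.0117,0,0.0075],[-0.011,0,0.0084],[-0.0102,0,0.0094]],"yaw":[0,0,0,0,0],"hand":[0,0,0,0,0]}' 20; python3 -m inch '{"dp":[[-0.0094,0,0.0102],[-0.0084,0,0.011],[-0.0075,0,0.0117],[-0.0064,0,0.0123],[-0.0053,0,0.0128]],"yaw":[0,0,0,0,0],"hand":[0,0,0,0,0]}' 20;  python3 - <<'E'
from h import *
print(read_state()["tcp_pos"])
s=snapshot("scene");crop(s,180,60,350,250,4,"s4")
E
```

```text
clock: 5.97
tcp_pos: [0.5104, -0.1346, 0.1559]
tool_rot: [0.707, 0.708, 0.0, 0.0]
force: [0.1, 1.8, 3.9]
finger_gap: 0.0133
clock: 6.38
tcp_pos: [0.5105, -0.1733, 0.0978]
tool_rot: [0.707, 0.707, -0.0, 0.002]
force: [0.6, -3.7, 2.1]
finger_gap: 0.0136
[ 0.51052525 -0.17326776  0.09779966]
```

View pics/s4.png

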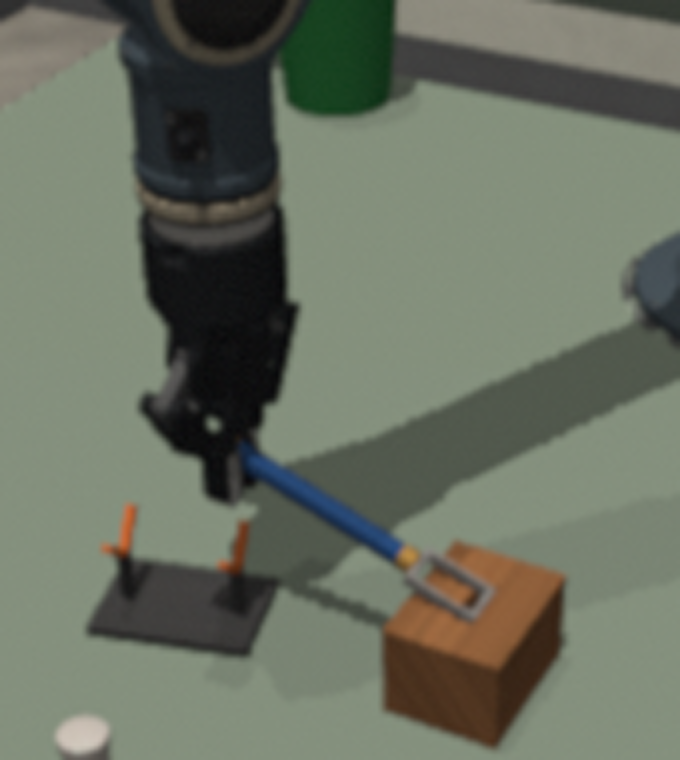

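```bash
python3 -m inch '{"dp":[[0,0,-0.015],[0,0,-0.02],[-0.03,0.011,-0.003],[-0.03,0.011,0],[-0.027,0.011,0]],"yaw":[0,0,0,0,0],"hand":[0,0,0,0,0]}' 25; python3 -m inch '{"dp":[[0,0,0],[0,0,0],[0,0,0],[0,0,0],[0,0,0]],"yaw":[-0.8,-0.8,-0.78,0,0],"hand":[0,0,0,0,0]}' 25;  python3 - <<'E'
from h import *
s=read_state();print(s["tcp_pos"],s["tool_rot"])
s=snapshot("scene");crop(s,150,60,320,250,4,"s5")
t=snapshot("top");crop(t,250,200,430,320,4,"t5")
E
```

```text
clock: 6.85
tcp_pos: [0.5434, -0.2585, 0.1355]
tool_rot: [0.706, 0.708, 0.0, -0.0]
force: [0.9, -0.6, -1.2]
finger_gap: 0.0134
clock: 7.27
tcp_pos: [0.5425, -0.2579, 0.1349]
tool_rot: [0.614, 0.789, 0.0, -0.001]
force: [-0.7, -0.5, -1.2]
finger_gap: 0.0132
[ 0.54253099 -0.25787046  0.13488239] [ 6.14231893e-01  7.89125128e-01  8.75144720e-05 -8.40492097e-04]
```

View pics/s5.png

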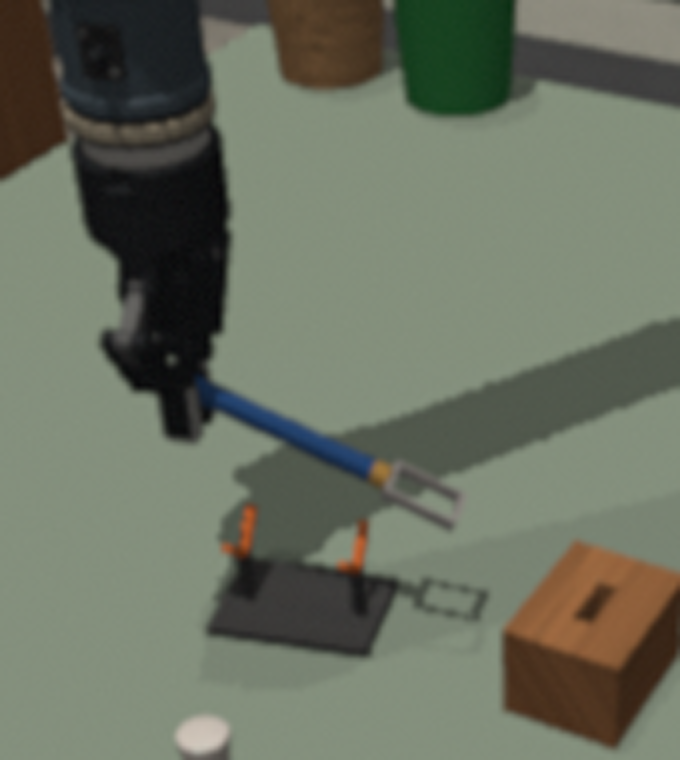

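View pics/t5.png

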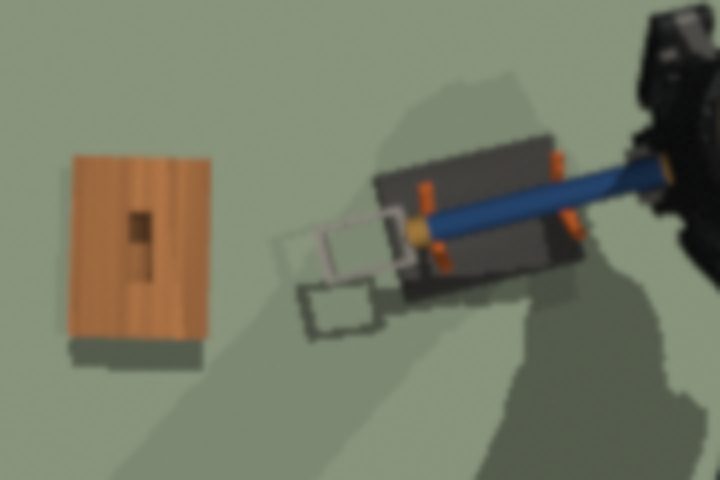

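```bash
python3 - <<'E'
from h import *
s=snapshot("scene");t=snapshot("top")
f=lambda p,o,k:((p[0]+.5)/k-.5+o[0],(p[1]+.5)/k-.5+o[1])
tip=tri([(s,f((458,508),(150,60),4)),(t,f((329,256),(250,200),4))])
bar=tri([(s,f((388,476),(150,60),4)),(t,f((408,236),(250,200),4))])
g=np.array(read_state()["tcp_pos"])+[0,0,.008]
print(tip,bar,g,np.linalg.norm(g-tip)); d=g-tip; print(np.degrees(np.arctan2(-d[1],-d[0])),np.degrees(np.arctan2(d[2],np.hypot(d[0],d[1]))))
u=np.array([np.cos(np.radians(104.3)),np.sin(np.radians(104.3))]);n=np.array([u[1],-u[0]])
for P in (tip,bar,g): q=P[:2]-[.529,-.203]; print(q@u,q@n)
E
```

```text
[ 0.50281293 -0.1107973   0.09172934] [ 0.51263248 -0.14768233  0.10819442] [ 0.5426957  -0.258422    0.14344093] 0.16142420423662607
105.11829478704969 18.6838463046771
0.09581404528829116 -0.0026017085648315395
0.05764645580715771 -0.002196973522141724
-0.057087610145446555 -0.00041782807131951217
```

```bash
python3 -m inch '{"dp":[[0,0.001,0.01],[0,0,0.015],[0,0,0.015],[0,0,0.01],[0,0,0.006]],"yaw":[0,0,0,0,0],"hand":[0,0,0,0,0]}' 20; python3 -m inch '{"dp":[[0,0,0.007],[0,0,0.007],[0,0,0.007],[0,0,0.006],[0,0,0.006]],"yaw":[0,0,0,0,0],"hand":[0,0,0,0,0]}' 20; python3 -m inch '{"dp":[[0,0,0.002],[0,0,0.0],[0,0,0],[0,0,0],[0,0,0]],"yaw":[0,0,0,0,0],"hand":[0,0,0,0,0]}' 20; python3 - <<'E'
from h import *
s=read_state();print(s["tcp_pos"],s["force"])
s=snapshot("scene");crop(s,150,60,320,250,4,"s6")
t=snapshot("top");crop(t,250,200,430,320,4,"t6")
E
```

```text
clock: 7.88
tcp_pos: [0.5428, -0.2581, 0.0777]
tool_rot: [0.614, 0.789, -0.0, -0.001]
force: [-0.6, -0.2, -0.5]
finger_gap: 0.0131
clock: 8.3
tcp_pos: [0.5442, -0.2596, 0.0468]
tool_rot: [0.614, 0.789, -0.0, 0.001]
force: [-0.4, -2.5, 2.3]
finger_gap: 0.0135
clock: 8.72
tcp_pos: [0.5437, -0.2587, 0.0449]
tool_rot: [0.614, 0.79, 0.0, 0.0]
force: [0.2, -2.2, 1.4]
finger_gap: 0.0132
[ 0.54371545 -0.25871057  0.04491513] [ 0.1858053  -2.1756787   1.40526919]
```

View pics/s6.png

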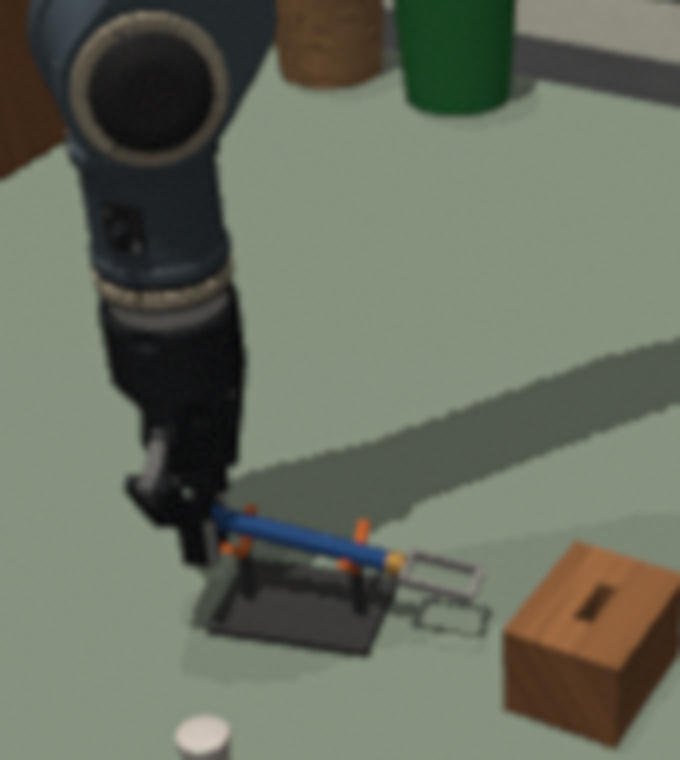

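View pics/t6.png

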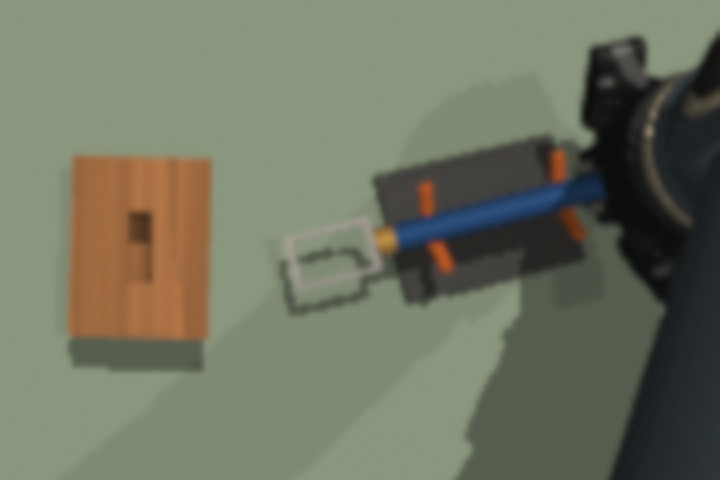

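Level and sitting over both notches. Lower the last bit, release, and rise.

```bash
python3 -m inch '{"dp":[[0,0,0.002],[0,0,0.001],[0,0,0],[0,0,0],[0,0,0]],"yaw":[0,0,0,0,0],"hand":[0,0,0,0.012,0.016]}' 20; python3 -m inch '{"dp":[[0,0,0],[0,0,0],[0,0,0],[0,0,0],[0,0,0]],"yaw":[0,0,0,0,0],"hand":[0.02,0.03,0.045,0.055,0.055]}' 20;python3 -m inch '{"dp":[[0,0,-0.01],[0,0,-0.03],[0,0,-0.04],[0,0,-0.03],[0,0,0]],"yaw":[0,0,0,0,0],"hand":[0.055,0.055,0.055,0.055,0.055]}' 20; python3 - <<'E'
from h import *
s=read_state();print(s["tcp_pos"],s["force"])
s=snapshot("scene");crop(s,190,160,300,240,6,"s7")
t=snapshot("top");crop(t,310,220,430,290,6,"t7")
w=snapshot("wrist");cv2.imwrite("pics/w7.png",w["color"][:,:,::-1])
E
```

```text
clock: 9.23
tcp_pos: [0.5435, -0.2579, 0.0414]
tool_rot: [0.614, 0.79, 0.0, -0.001]
force: [0.9, 0.9, 0.2]
finger_gap: 0.0163
clock: 9.65
tcp_pos: [0.5436, -0.2584, 0.0415]
tool_rot: [0.614, 0.79, 0.0, -0.0]
force: [-0.2, 0.3, 0.2]
finger_gap: 0.055
clock: 10.07
tcp_pos: [0.5471, -0.2612, 0.159]
tool_rot: [0.614, 0.789, 0.002, 0.006]
force: [-0.1, -0.9, -0.1]
finger_gap: 0.0552
[ 0.54714419 -0.26117212  0.15897666] [-0.09728458 -0.94156952 -0.07244526]
```

View pics/s7.png

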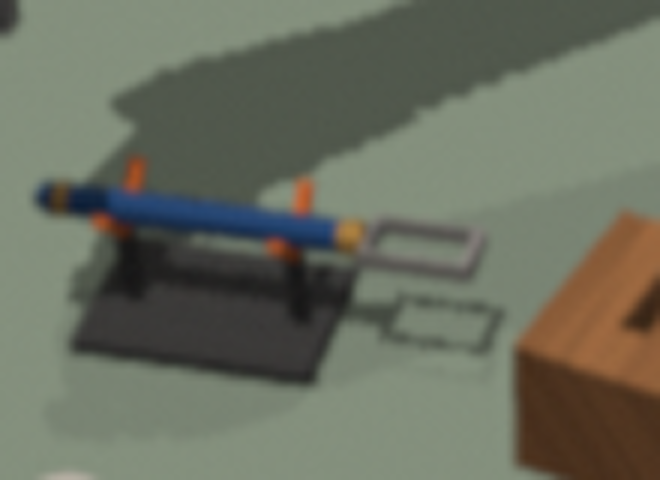

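View pics/t7.png

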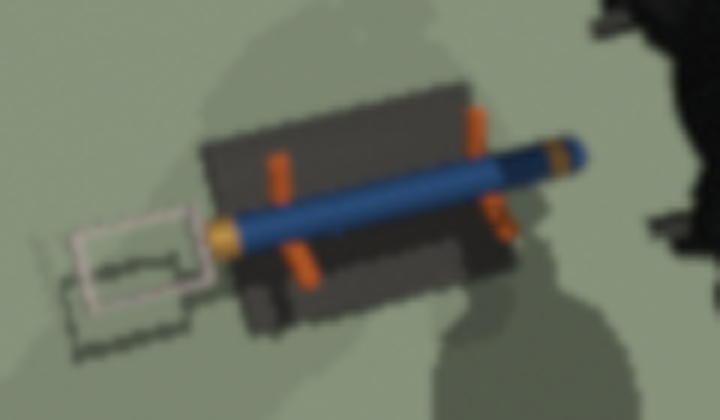

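View pics/w7.png

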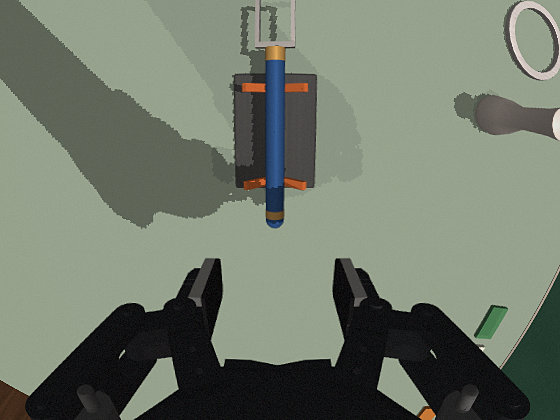

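The tool lies released in both notches, confirmed in the scene and wrist views. Its loop points toward the block. Now I'll locate the loop for the second grasp.

```bash
python3 - <<'E'
from h import *
s=snapshot("scene");t=snapshot("top")
f=lambda p,o,k:((p[0]+.5)/k-.5+o[0],(p[1]+.5)/k-.5+o[1])
tip=tri([(s,f((473,256),(190,160),6)),(t,f((83,273),(310,220),6))])
bar=tri([(s,f((366,243),(190,160),6)),(t,f((206,245),(310,220),6))])
butt=tri([(s,f((42,196),(190,160),6)),(t,f((582,154),(310,220),6))])
print(tip,bar,butt)
a=(butt-tip)/np.linalg.norm(butt-tip);print(np.linalg.norm(butt-tip),np.degrees(np.arctan2(-a[1],-a[0])))
g=tip+a*.034; st=read_state(); d=g-st["tcp_pos"]; Rm=R.from_quat(st["tool_rot"]).as_matrix(); print(g,Rm.T@d, Rm[:,0],Rm[:,1])
E
```

```text
[ 0.5017822  -0.10033263  0.04944505] [ 0.51163665 -0.14223175  0.04819869] [ 0.54383446 -0.27126755  0.04973393]
0.17603187966765388 103.82105500478531
[ 0.50990446 -0.13334817  0.04950084] [ 0.12874204 -0.00094953  0.10123781] [-0.24660697  0.96911408  0.00170512] [ 0.96911282  0.24661009 -0.00195122]
```

```bash
python3 -m inch '{"dp":[[0.026,0,0],[0.035,0,0],[0.035,0,0],[0.033,-0.001,0],[0,0,0]],"yaw":[0,0,0,0,0],"hand":[0.055,0.055,0.055,0.055,0.055]}' 20; python3 -m inch '{"dp":[[0,0,0.02],[0,0,0.03],[0,0,0.025],[0,0,0],[0,0,0]],"yaw":[0,0,0,0,0],"hand":[0.055,0.055,0.055,0.055,0.055]}'; python3 - <<'E'
from h import *
st=read_state();Rm=R.from_quat(st["tool_rot"]).as_matrix(); print(st["tcp_pos"],Rm.T@(np.array([.5099,-.1333,.0415])-st["tcp_pos"]))
w=snapshot("wrist");cv2.imwrite("pics/w8.png",w["color"][:,:,::-1])
E
```

```text
clock: 10.73
tcp_pos: [0.5084, -0.1263, 0.1494]
tool_rot: [0.61, 0.792, 0.0, -0.004]
force: [-0.6, -0.2, -0.6]
finger_gap: 0.0549
clock: 11.15
tcp_pos: [0.5094, -0.1339, 0.0751]
tool_rot: [0.614, 0.789, -0.001, -0.002]
force: [0.6, -0.4, 0.2]
finger_gap: 0.0548
[ 0.50943354 -0.13393226  0.07514604] [0.00045169 0.00075989 0.0336436 ]
```

View pics/w8.png

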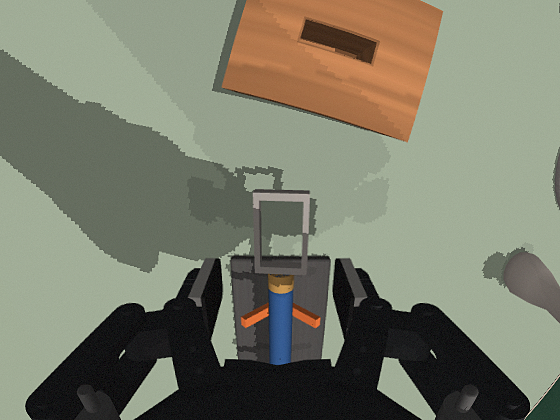

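The loop at (282,232) is centred between the fingers. Lower and grip.

```bash
python3 -m inch '{"dp":[[0,0.0005,0.012],[0,0,0.012],[0,0,0.0095],[0,0,0],[0,0,0]],"yaw":[0,0,0,0,0],"hand":[0.055,0.055,0.055,0.055,0.055]}' 20; python3 -m inch '{"dp":[[0,0,0],[0,0,0],[0,0,0],[0,0,0],[0,0,0]],"yaw":[0,0,0,0,0],"hand":[0.04,0.025,0.015,0.015,0.015]}' 25;python3 -m inch '{"dp":[[0,0,0],[0,0,0],[0,0,-0.01],[0,0,-0.02],[0,0,-0.02]],"yaw":[0,0,0,0,0],"hand":[0.015,0.015,0.015,0.015,0.015]}' 25; python3 - <<'E'
from h import *
st=read_state();print(st["tcp_pos"],st["force"],st["torque"])
s=snapshot("scene");crop(s,150,60,320,250,4,"s9")
E
```

```text
clock: 11.62
tcp_pos: [0.5109, -0.1337, 0.0425]
tool_rot: [0.614, 0.789, -0.0, -0.001]
force: [0.4, 0.2, -0.2]
finger_gap: 0.0551
clock: 12.03
tcp_pos: [0.5115, -0.1339, 0.0435]
tool_rot: [0.614, 0.789, 0.0, 0.0]
force: [-0.3, 0.1, -0.5]
finger_gap: 0.0274
clock: 12.45
tcp_pos: [0.5107, -0.1335, 0.0936]
tool_rot: [0.614, 0.789, -0.001, -0.001]
force: [1.7, -0.2, -1.0]
finger_gap: 0.027
[ 0.51071169 -0.13354585  0.09356769] [ 1.65143271 -0.22938483 -1.04522435] [ 0.00160362  0.02069413 -0.0950546 ]
```

View pics/s9.png

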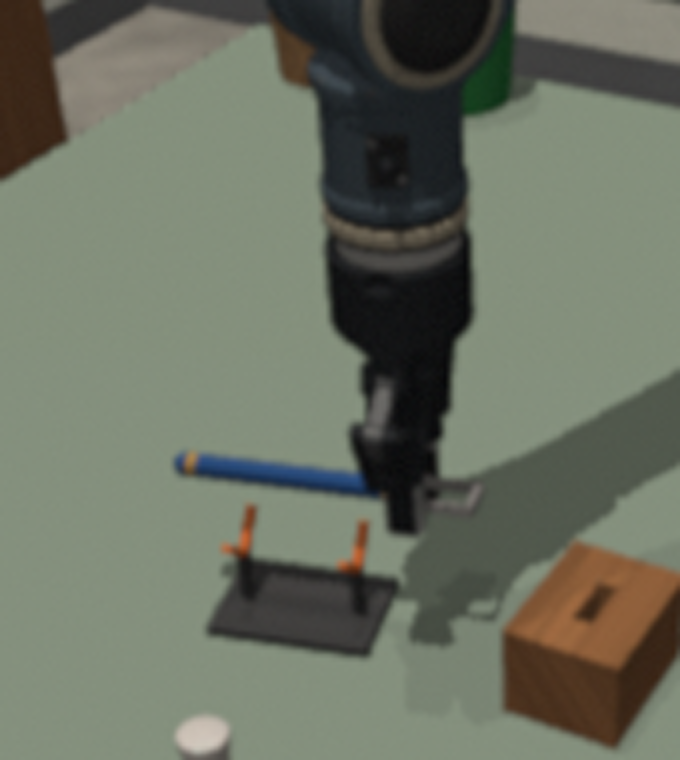

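Lifted level and held firmly by the loop. I'll use the block's +y face to swing the butt down, so I'm carrying the tool there.

```bash
python3 -m inch '{"dp":[[0,0,-0.03],[0,0,-0.035],[0,0,-0.035],[0,0,0],[0,0,0]],"yaw":[0,0.8,0.8,0.78,0],"hand":[0.015,0.015,0.015,0.015,0.015]}' 30; python3 -m inch '{"dp":[[0.03,-0.003,0],[0.04,-0.004,0],[0.04,-0.004,0],[0.04,-0.004,0],[0.04,-0.004,0]],"yaw":[0,0,0,0,0],"hand":[0.015,0.015,0.015,0.015,0.015]}'; python3 -m inch '{"dp":[[0.04,-0.004,0],[0.04,-0.004,0],[0.035,-0.003,0],[0,0,0],[0,0,0]],"yaw":[0,0,0,0,0],"hand":[0.015,0.015,0.015,0.015,0.015]}'; python3 - <<'E'
from h import *
st=read_state();print(st["tcp_pos"],st["force"])
s=snapshot("scene");cv2.imwrite("pics/s10.png",s["color"][:,:,::-1])
E
```

```text
clock: 12.92
tcp_pos: [0.5126, -0.1339, 0.1955]
tool_rot: [0.708, 0.707, 0.002, 0.002]
force: [0.8, 0.5, -1.1]
finger_gap: 0.027
clock: 13.33
tcp_pos: [0.4908, 0.0579, 0.1922]
tool_rot: [0.706, 0.708, -0.001, -0.001]
force: [1.5, 0.1, -0.7]
finger_gap: 0.027
clock: 13.75
tcp_pos: [0.4799, 0.1736, 0.1919]
tool_rot: [0.704, 0.71, -0.001, -0.001]
force: [0.2, -0.8, -1.9]
finger_gap: 0.027
[0.47993626 0.17358853 0.19189199] [ 0.20019638 -0.80714787 -1.92107847]
```

View pics/s10.png

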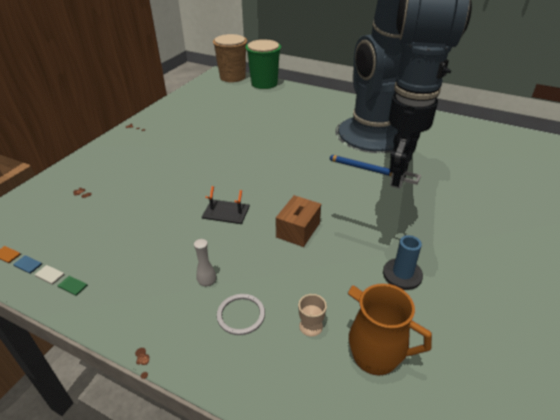

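```bash
python3 -m inch '{"dp":[[0,0,0.03],[0,0,0.04],[0,0,0.04],[0,0,0.028],[0,0,0.01]],"yaw":[0,0,0,0,0],"hand":[0.015,0.015,0.015,0.015,0.015]}' 30; python3 -m inch '{"dp":[[-0.006,0,0.003],[-0.006,0,0],[-0.003,0,0],[-0.002,0,0],[0,0,0]],"yaw":[0,0,0,0,0],"hand":[0.015,0.015,0.015,0.015,0.015]}'; python3 - <<'E'
from h import *
st=read_state();print(st["tcp_pos"],st["force"])
s=snapshot("scene");crop(s,260,150,440,290,4,"s11")
E
```

```text
clock: 14.22
tcp_pos: [0.4785, 0.1681, 0.0412]
tool_rot: [0.708, 0.706, -0.004, -0.001]
force: [0.4, -0.8, -1.5]
finger_gap: 0.0267
clock: 14.63
tcp_pos: [0.4827, 0.1569, 0.0446]
tool_rot: [0.707, 0.707, 0.003, -0.001]
force: [-1.1, 7.6, -0.9]
finger_gap: 0.0275
[0.48270146 0.15687061 0.04457879] [-1.12559051  7.55152354 -0.93437201]
```

View pics/s11.png

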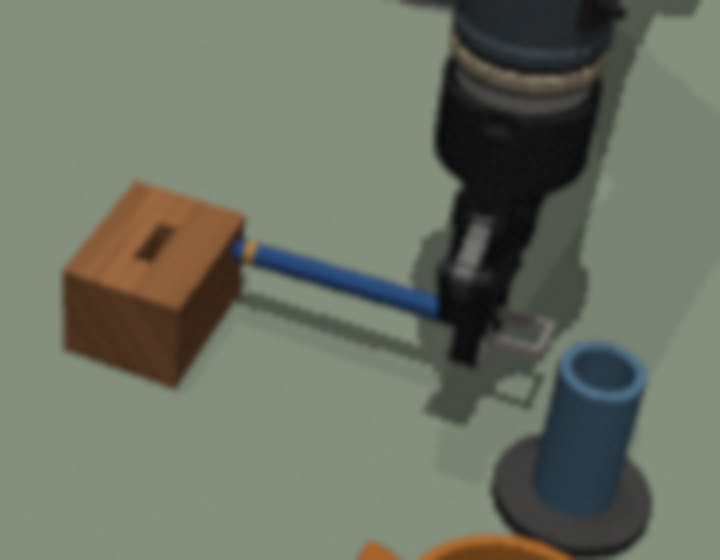

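```bash
python3 -m inch '{"dp":[[-0.0015,0,-0.0125],[-0.0026,0,-0.0124],[-0.003,0,-0.0122],[-0.0037,0,-0.0119],[0,0,0]],"yaw":[0,0,0,0,0],"hand":[0.015,0.015,0.015,0.015,0.015]}' 25; python3 - <<'E'
from h import *
st=read_state();print(st["tcp_pos"],st["force"])
s=snapshot("scene");crop(s,260,150,440,290,4,"s12")
E
```

```text
clock: 15.1
tcp_pos: [0.4837, 0.1452, 0.0955]
tool_rot: [0.708, 0.706, 0.005, -0.0]
force: [-1.6, 8.0, 1.0]
finger_gap: 0.0271
[0.4836803  0.14521525 0.0954949 ] [-1.59465822  8.04619765  1.03706533]
```

View pics/s12.png

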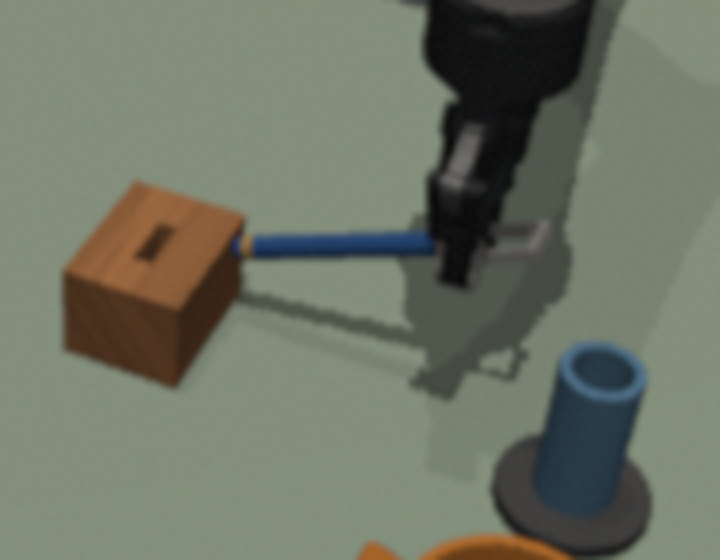

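```bash
python3 -m inch '{"dp":[[-0.0048,0,-0.0115],[-0.0058,0,-0.0111],[-0.0067,0,-0.0105],[-0.0076,0,-0.0099],[-0.0084,0,-0.0092]],"yaw":[0,0,0,0,0],"hand":[0.015,0.015,0.015,0.015,0.015]}' 25;  python3 -m inch '{"dp":[[-0.0092,0,-0.0084],[-0.0099,0,-0.0076],[-0.0105,0,-0.0067],[0,0,0],[0,0,0]],"yaw":[0,0,0,0,0],"hand":[0.015,0.015,0.015,0.015,0.015]}' 25; python3 - <<'E'
from h import *
st=read_state();print(st["tcp_pos"],st["force"])
s=snapshot("scene");crop(s,260,110,440,250,4,"s13")
E
```

```text
clock: 15.57
tcp_pos: [0.4822, 0.1108, 0.1456]
tool_rot: [0.707, 0.707, 0.002, -0.0]
force: [-0.7, 4.7, 0.7]
finger_gap: 0.0273
clock: 15.98
tcp_pos: [0.4819, 0.0795, 0.1667]
tool_rot: [0.708, 0.707, 0.001, 0.001]
force: [0.0, 2.3, 0.5]
finger_gap: 0.0269
[0.48194834 0.0795387  0.16665732] [0.02288839 2.33128438 0.49087967]
```

View pics/s13.png

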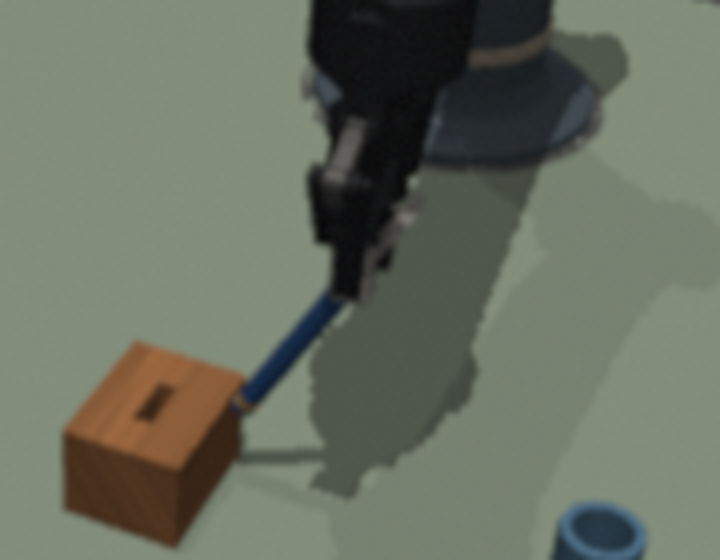

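```bash
python3 -m inch '{"dp":[[-0.0111,0,-0.0058],[-0.0115,0,-0.0048],[-0.0119,0,-0.0037],[-0.012,0,-0.0027],[-0.010,0,-0.002]],"yaw":[0,0,0,0,0],"hand":[0.015,0.015,0.015,0.015,0.015]}' 25; python3 -m inch '{"dp":[[-0.002,0,0],[0,0,0],[0,0,0],[0,0,0],[0,0,0]],"yaw":[0,0,0,0,0],"hand":[0.015,0.015,0.015,0.015,0.015]}' 25; python3 - <<'E'
from h import *
st=read_state();print(st["tcp_pos"],st["force"])
s=snapshot("scene");crop(s,230,80,410,220,4,"s14")
t=snapshot("top");cv2.imwrite("pics/t14.png",t["color"][:,:,::-1])
E
```

```text
clock: 16.45
tcp_pos: [0.4808, 0.0224, 0.1849]
tool_rot: [0.708, 0.707, -0.0, -0.0]
force: [-1.3, 4.0, -3.2]
finger_gap: 0.0271
clock: 16.87
tcp_pos: [0.4813, 0.0221, 0.1849]
tool_rot: [0.707, 0.707, -0.0, 0.0]
force: [0.0, 1.2, -0.8]
finger_gap: 0.0273
[0.48129956 0.02206743 0.18490989] [ 0.00210765  1.1980676  -0.777448  ]
```

View pics/s14.png

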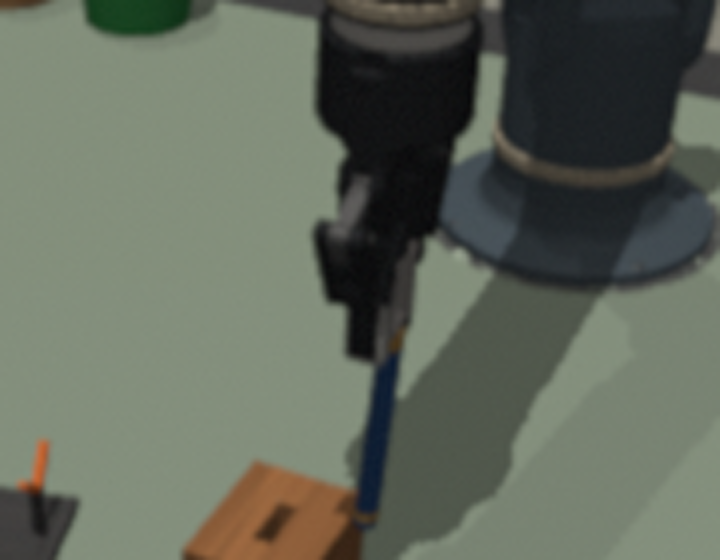

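View pics/t14.png

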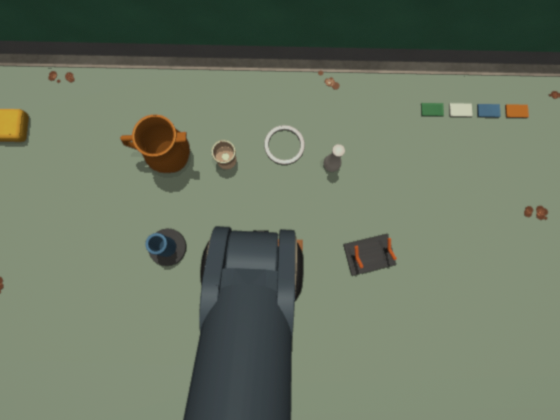

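```bash
python3 -m inch '{"dp":[[0.003,0,-0.01],[0,0,-0.03],[0,0,-0.03],[0.01,0,-0.02],[0.025,0.008,0]],"yaw":[0,0,0,0,0],"hand":[0.015,0.015,0.015,0.015,0.015]}' 30; python3 -m inch '{"dp":[[0.035,0.01,0],[0.035,0.01,0],[0.035,0.01,0],[0.035,0.01,0],[0.028,0.01,0]],"yaw":[0,0,0,0,0],"hand":[0.015,0.015,0.015,0.015,0.015]}' 30; python3 -m inch '{"dp":[[0,0,0],[0,0,0],[0,0,0],[0,0,0],[0,0,0]],"yaw":[0,0,0,0,0],"hand":[0.015,0.015,0.015,0.015,0.015]}' 30; python3 - <<'E'
from h import *
st=read_state();print(st["tcp_pos"],st["force"])
s=snapshot("scene");crop(s,340,100,470,300,4,"s15")
w=snapshot("wrist");cv2.imwrite("pics/w15.png",w["color"][:,:,::-1])
t=snapshot("top");crop(t,110,190,220,280,6,"t15")
E
```

```text
clock: 17.38
tcp_pos: [0.4918, 0.0566, 0.2807]
tool_rot: [0.709, 0.705, 0.004, 0.003]
force: [1.2, -0.4, -0.8]
finger_gap: 0.0272
clock: 17.8
tcp_pos: [0.5398, 0.2313, 0.2759]
tool_rot: [0.706, 0.708, 0.001, 0.0]
force: [-0.8, -0.9, -1.2]
finger_gap: 0.0272
clock: 18.22
tcp_pos: [0.5396, 0.2264, 0.2756]
tool_rot: [0.708, 0.706, 0.0, 0.0]
force: [-0.2, 0.2, -1.0]
finger_gap: 0.027
[0.539553   0.22636534 0.27559927] [-0.23412541  0.152514   -0.95805327]
```

View pics/s15.png

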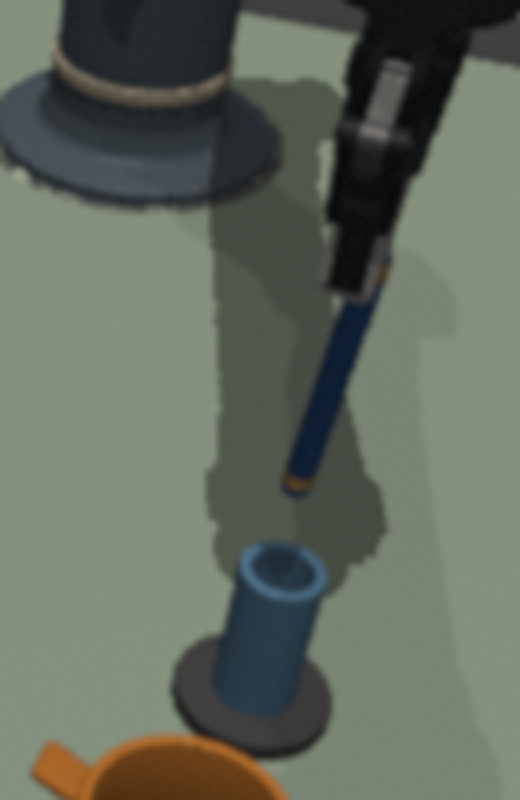

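View pics/w15.png

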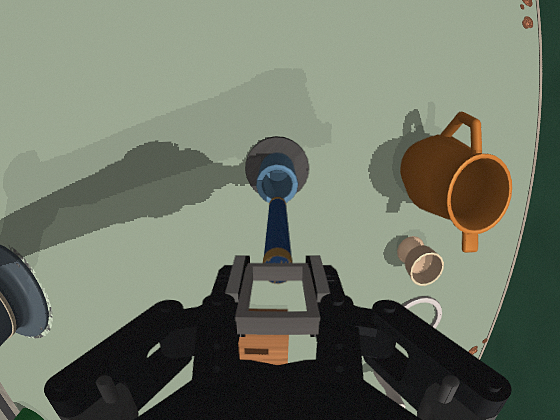

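View pics/t15.png

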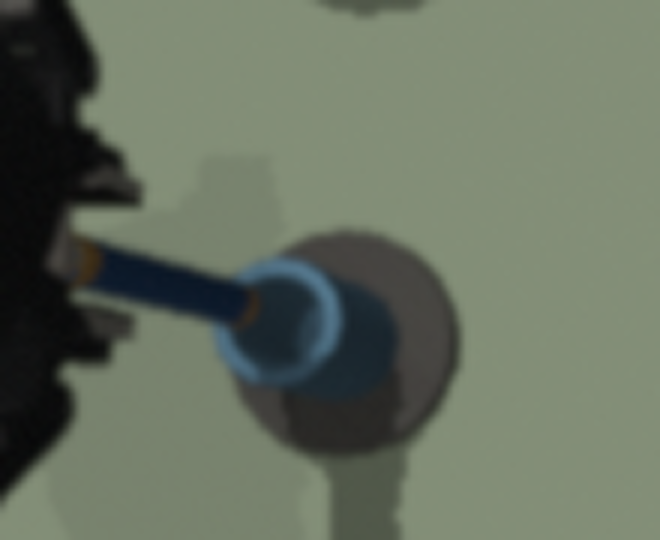

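```bash
python3 - <<'E'
from h import *
s=snapshot("scene");t=snapshot("top")
f=lambda p,o,k:((p[0]+.5)/k-.5+o[0],(p[1]+.5)/k-.5+o[1])
B=tri([(s,f((296,490),(340,100),4)),(t,f((249,312),(110,190),6))])
F=tri([(s,f((382,270),(340,100),4)),(t,f((88,260),(110,190),6))])
st=read_state();print(B,F,st["tcp_pos"]); a=B-F; print(np.degrees(np.arctan2(a[:2],-a[2])))
for n,p in (("butt",B),("ferr",F)): print(n,proj(s,p),proj(t,p))
# expected if vertical at tcp xy: bottom
e=np.array([st["tcp_pos"][0],st["tcp_pos"][1],st["tcp_pos"][2]+.008-.146]);print(proj(s,e),proj(t,e),f((296,490),(340,100),4),f((249,312),(110,190),6))
print("jar",onz(t,f((279,322),(110,190),6),.095),onz(s,f((283,571),(340,100),4),.095))
E
```

```text
[0.53720984 0.22404233 0.14242457] [0.5385418  0.232788   0.26765124] [0.53945013 0.22754572 0.27530767]
[-0.60939984 -3.99497895]
butt [[413.18611584 222.1556637 ]] [[150.64312819 241.68601524]]
ferr [[432.57948186 167.46548053]] [[121.48533762 233.43069864]]
[[414.27203029 225.49884005]] [[149.58613867 240.68644466]] (413.625, 222.125) (151.08333333333334, 241.58333333333334)
jar [0.53838288 0.22714375 0.095     ] [0.54025702 0.22835937 0.095     ]
```

Butt is about 3 mm short in y of the jar centre, tilt about 4°. Correct it and lower in stages.

```bash
python3 -m inch '{"dp":[[0.003,0.001,0],[0,0,0.01],[0,0,0.015],[0,0,0.015],[0,0,0.01]],"yaw":[0,0,0,0,0],"hand":[0.015,0.015,0.015,0.015,0.015]}' 30;  python3 -m inch '{"dp":[[0,0,0],[0,0,0],[0,0,0],[0,0,0],[0,0,0]],"yaw":[0,0,0,0,0],"hand":[0.015,0.015,0.015,0.015,0.015]}' 30; python3 - <<'E'
from h import *
st=read_state();print(st["tcp_pos"],st["force"])
s=snapshot("scene");crop(s,340,100,470,300,4,"s16")
t=snapshot("top");crop(t,110,190,220,280,6,"t16")
E
```

```text
clock: 18.88
tcp_pos: [0.5396, 0.2309, 0.223]
tool_rot: [0.707, 0.707, -0.001, -0.0]
force: [0.8, 0.1, -1.1]
finger_gap: 0.0274
clock: 19.3
tcp_pos: [0.541, 0.2312, 0.2259]
tool_rot: [0.707, 0.707, 0.001, 0.0]
force: [0.1, 0.9, -0.7]
finger_gap: 0.0271
[0.54095629 0.23117898 0.22594815] [ 0.050126    0.90422726 -0.66024834]
```

View pics/s16.png

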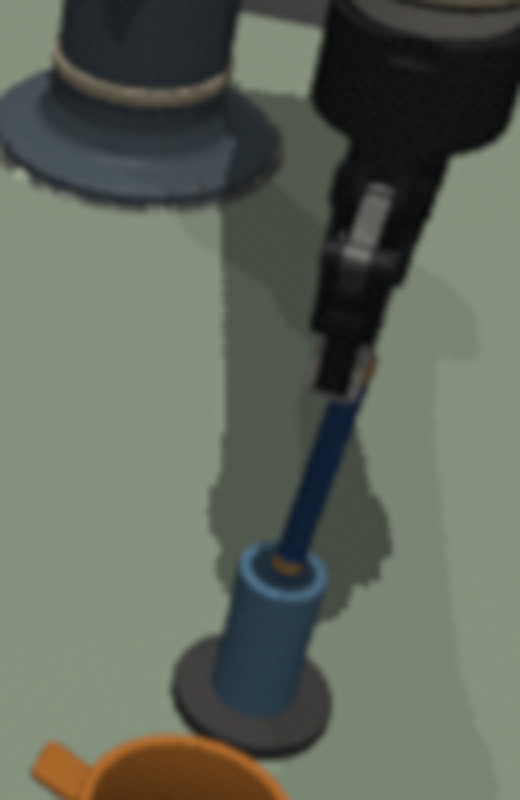

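View pics/t16.png

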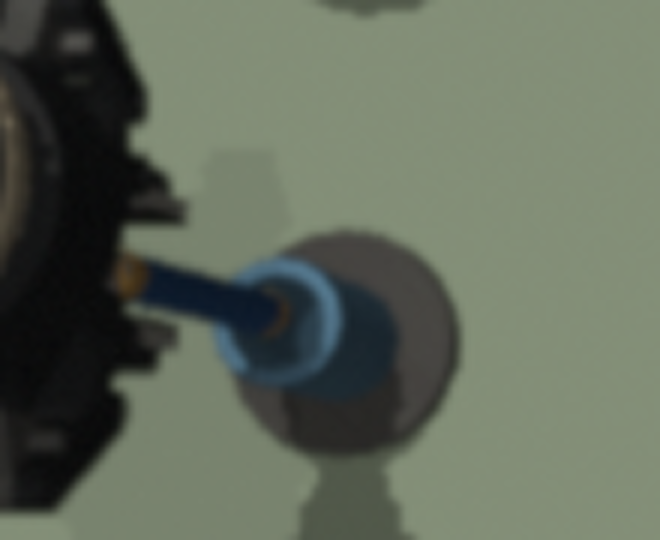

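The butt has entered the mouth; it sits about 3 mm to the +x side in the top view. Trim and lower the rest.

```bash
python3 -m inch '{"dp":[[-0.001,-0.002,0.005],[0,0,0.01],[0,0,0.01],[-0.001,0,0.008],[0,0,0]],"yaw":[0,0,0,0,0],"hand":[0.015,0.015,0.015,0.015,0.015]}' 25;  python3 -m inch '{"dp":[[0,0,0.01],[0,0,0.01],[0,0,0.007],[0,0,0],[0,0,0]],"yaw":[0,0,0,0,0],"hand":[0.015,0.015,0.015,0.015,0.015]}' ; python3 - <<'E'
from h import *
st=read_state();print(st["tcp_pos"],st["force"])
s=snapshot("scene");crop(s,340,100,470,300,4,"s17")
t=snapshot("top");crop(t,110,190,220,280,6,"t17")
E
```

```text
clock: 19.82
tcp_pos: [0.5369, 0.2283, 0.1893]
tool_rot: [0.707, 0.707, -0.002, -0.001]
force: [-0.2, -0.3, -1.4]
finger_gap: 0.0272
clock: 20.23
tcp_pos: [0.5382, 0.2289, 0.1644]
tool_rot: [0.707, 0.707, -0.001, -0.0]
force: [0.4, -0.1, -0.8]
finger_gap: 0.0274
[0.5382016  0.22892976 0.1644399 ] [ 0.39293348 -0.14479813 -0.84517776]
```

View pics/s17.png

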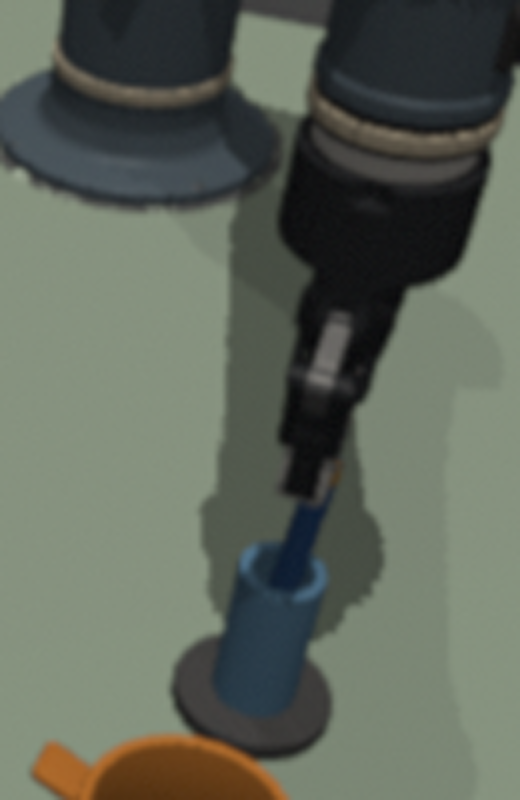

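View pics/t17.png

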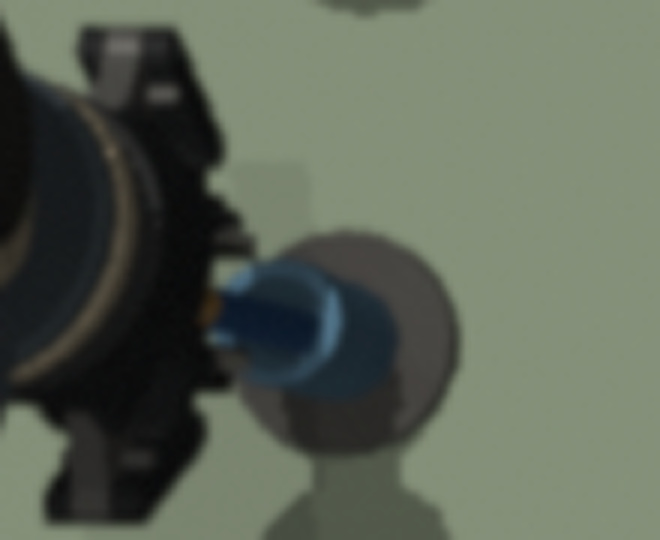

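```bash
python3 -m inch '{"dp":[[0,0,0.005],[0,0,0.004],[0,0,0.002],[0,0,0],[0,0,0]],"yaw":[0,0,0,0,0],"hand":[0.015,0.015,0.015,0.015,0.015]}' 20;  python3 -m inch '{"dp":[[0,0,0],[0,0,0],[0,0,0],[0,0,0],[0,0,0]],"yaw":[0,0,0,0,0],"hand":[0.028,0.032,0.04,0.05,0.055]}' ; python3 -m inch '{"dp":[[0,0,0],[0,0,0],[0,0,0],[0,0,0],[0,0,0]],"yaw":[0,0,0,0,0],"hand":[0.055,0.06,0.065,0.065,0.065]}' ; python3 - <<'E'
from h import *
st=read_state();print(st["tcp_pos"],st["force"])
s=snapshot("scene");crop(s,340,100,470,300,4,"s18")
w=snapshot("wrist");cv2.imwrite("pics/w18.png",w["color"][:,:,::-1])
E
```

```text
clock: 20.75
tcp_pos: [0.5383, 0.229, 0.1539]
tool_rot: [0.707, 0.707, -0.0, -0.0]
force: [0.1, -0.6, -0.3]
finger_gap: 0.027
clock: 21.17
tcp_pos: [0.5386, 0.2291, 0.1543]
tool_rot: [0.707, 0.707, 0.0, 0.0]
force: [-0.1, 0.4, 0.1]
finger_gap: 0.0552
clock: 21.58
tcp_pos: [0.5384, 0.229, 0.1541]
tool_rot: [0.707, 0.707, 0.0, -0.0]
force: [-0.0, 0.6, 0.1]
finger_gap: 0.0651
[0.53844808 0.22902031 0.15410425] [-0.01146252  0.5889937   0.10231527]
```

View pics/s18.png

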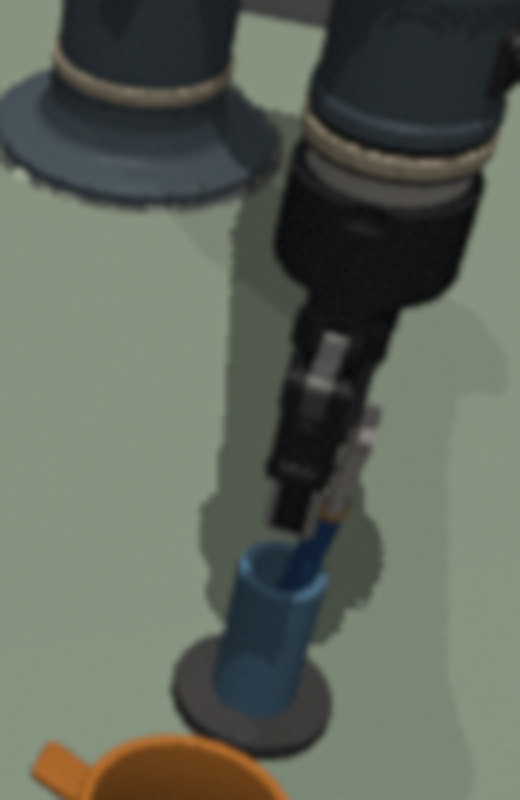

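View pics/w18.png

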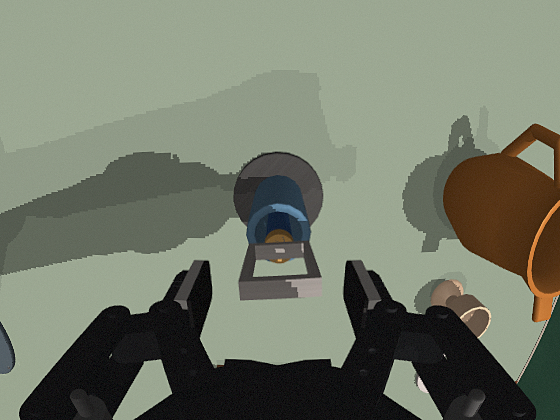

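The tool stands in the jar, leaning on the rim toward +y. The loop at (240–322, 242–298) is clear of both pads. Now I'll retreat straight up.

```bash
python3 -m inch '{"dp":[[0,0,-0.008],[0,0,-0.02],[0,0,-0.035],[0,0,-0.04],[0,0,-0.03]],"yaw":[0,0,0,0,0],"hand":[0.075,0.08,0.08,0.08,0.08]}'; python3 -m inch '{"dp":[[-0.03,0,-0.02],[-0.04,0,0],[-0.04,0,0],[-0.04,0,0],[-0.03,0,0]],"yaw":[0,0,0,0,0],"hand":[0.08,0.08,0.08,0.08,0.08]}'; python3 -m inch '{"dp":[[0,0,0],[0,0,0],[0,0,0],[0,0,0],[0,0,0]],"yaw":[0,0,0,0,0],"hand":[0.08,0.08,0.08,0.08,0.08]}'; python3 - <<'E'
from h import *
s=snapshot("scene");cv2.imwrite("pics/s19.png",s["color"][:,:,::-1]);crop(s,340,100,470,300,4,"s19c")
t=snapshot("top");cv2.imwrite("pics/t19.png",t["color"][:,:,::-1])
st=read_state();print(st["tcp_pos"],st["force"])
E
```

```text
clock: 22.1
tcp_pos: [0.5391, 0.2289, 0.2906]
tool_rot: [0.707, 0.707, 0.001, 0.0]
force: [0.3, 0.6, -0.3]
finger_gap: 0.0799
clock: 22.52
tcp_pos: [0.538, 0.045, 0.3083]
tool_rot: [0.708, 0.706, 0.0, 0.001]
force: [0.8, -0.1, -0.5]
finger_gap: 0.0799
clock: 22.93
tcp_pos: [0.5384, 0.0508, 0.307]
tool_rot: [0.706, 0.708, 0.0, -0.0]
force: [0.5, 0.3, 0.1]
finger_gap: 0.0801
[0.53837229 0.05028867 0.30692256] [-0.16027386  0.23491266 -0.46861817]
```

View pics/s19.png

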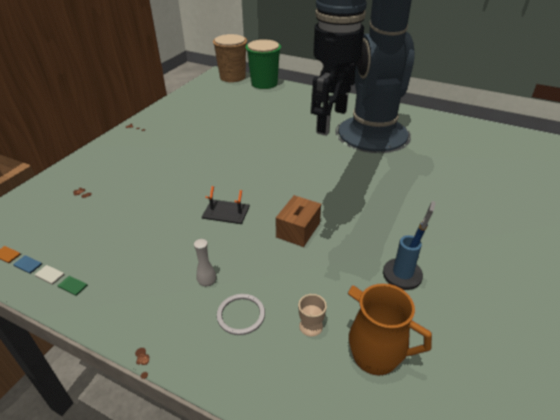

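View pics/t19.png

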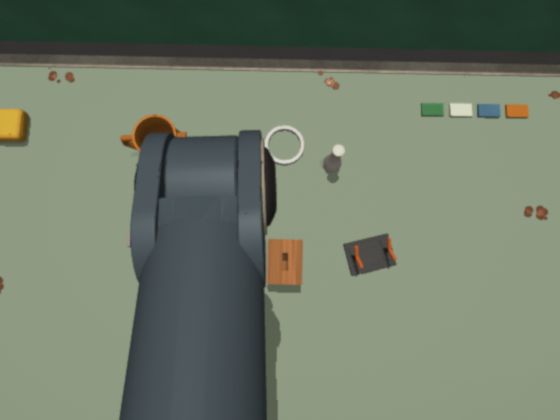

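View pics/s19c.png

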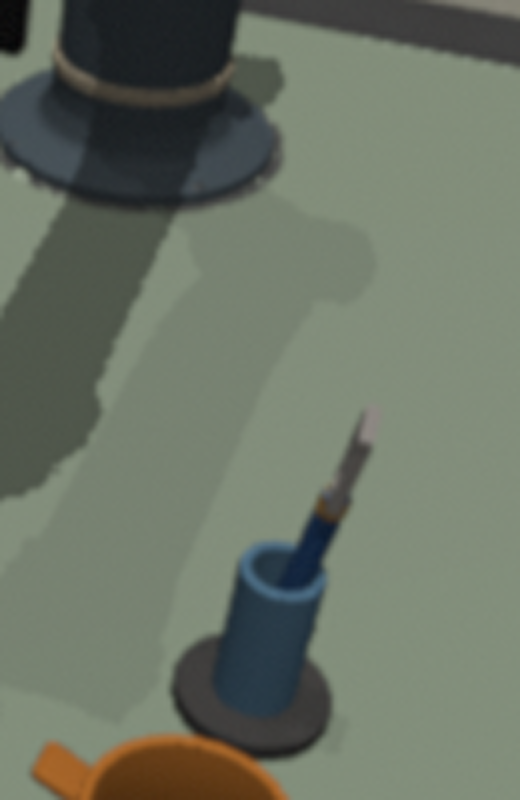

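The tool stands in the upright jar, loop up, leaning on the rim at (420,235). The bystanders and jar are where they were at the start. Handing in.

```bash
python3 -c "
from bench import *
print(hand_in())"
```

```text
the job is handed in; nothing more can be done
None
```

The job is done and handed in at about 23 s on the robot's clock, with the steps in the order asked; the hand-in gives no verdict.

- **Laying it on the rest:** I gripped the handle near the butt and lifted it until only the loop tip was in the slot. I then swung the tool down by pivoting it in the jaws and laid it across both orange notches. After letting go and backing off, the pictures showed it lying freely in both.
- **Standing it in the jar:** I took it again by the loop and pressed its butt against the wooden block's side (about 8 N) to turn it butt-down. I lowered it into the jar and let go with the butt, by my estimate, 1–2 mm above the floor.

**Last checks:** In the final scene picture the tool stands in the jar loop up, leaning on the rim toward +y. The jar is upright and hasn't visibly moved. The pestle, ring, egg cup and pitcher look unmoved; the arm partly hid the pitcher, egg cup and jar from the top camera, so those rest on the scene view. The arm is clear of everything, about 0.18 m away. The largest force I read was about 8 N, though I only read it at the end of each move. No check failed; the two cameras disagreed by only 1–3 mm.

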